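Clamp a remote control with the capstan of a bench clamp

ROBOT

A 7-joint arm with a two-finger parallel gripper is mounted at the origin on a cart in front of the work surface, level with it; the furniture and walls round the work are solid. World frame = base frame: x ahead of the robot, y to its left, z up, the work surface at z = 0. Lengths are in m, angles in rad, forces in N, time in s.
With the tool pointing down it reaches from about 0.4 to 0.75 m from the base axis. Payload 19.5 kg.
Tool frame: the origin (TCP) lies at the very end of the fingers, on their centre line; the grasp point (between the pads) lies robot.hold_point_z behind it (robot.hold_point_z is the distance from the TCP to the grasp point, in m); z points along the fingers, y is the line along which they close (so a half turn about z gives the same grasp; the last joint's range is limited). The gripper opens to 85 mm and grips with 20 to 120 N. Pads are 22 mm wide; open, the fingers measure 114 mm over their backs; the gripper's body (76 mm by 85 mm) begins 54 mm behind the grasp point. The pads swing forward as they close: fully open they stand 13 mm farther back than shut.
Start: joints at [1.173, 0.707, -0.028, 1.485, 0.022, 0.951, -0.075], TCP at [0.2, -0.539, 0.231] pointing down, gripper open.
Joint ranges: [-2.71, 2.71], [-0.32, 2.16], [-1.57, 1.52], [0, 2.45], [-1.46, 4.6], [0, 2.02], [-2.83, 2.83]. Speed limits (rad/s): [1.89, 1.89, 2.57, 2.57, 3.01, 3.01, 3.01].

INTERFACE

Orientations are given as [roll, pitch, yaw] about the fixed x, y, z axes, in that order (R = Rz(yaw) Ry(pitch) Rx(roll)).
In Python, from workcell import robot gives the robot as it stands.
- The arm moves only by the tool servo_tool, never from a script. Its argument "targets" is a list of rows, each an object of numbers: "tx", "ty", "tz": the shift along the tool's x, y, z normalised to -1 to 1, where 1 is 12 cm; "wx", "wy", "wz": the turn, a rotation vector about the tool's x, y, z normalised to -1 to 1, where 1 is pi/2 rad. A call has 1 to 12 rows; each row is the pose to reach, as a shift and turn from the pose commanded when the call began, along the tool's axes at that moment; what a row does not reach only later rows make up. A row lasts 1/12 s, in which the tool goes at most 41.7 mm and 7.16 degrees, less where a joint would pass 70% of its speed; a pose out of reach is approached as far as the arm can. A call with a number of a shift or a turn outside -1 to 1 is refused whole. A call with a gripper value outside its range is refused whole. "fingers" is the opening, from 0 (shut) to 1 (fully open), set as the call begins (left out, the last holds). The fingers move at their own pace and stop on an object; "force" is the grip in N (left out, the last holds). Time passes only in rows, so rows that repeat a pose let the fingers close. It gives the time, the measured TCP pose, the force, the opening and the grip force at its end, in the units of the state.
- robot.state(): the state, without advancing time (a new reading comes with each control period).
- robot.capture(name): name is "scene" or "top" or "wrist"; returns the picture (384x512x3 uint8, red, green, blue); there is no depth.
- robot.get_calibration(name): a dict with "fov_y" (degrees; the focal length in pixels is half the picture's height over the tangent of half this angle, whatever the lens; pixels are square), "cx", "cy" (the principal point, pixels), "distortion" ([k1, k2, p1, p2, k3] as OpenCV has them; the pictures are not rectified), "pose" (4x4, takes a point from camera to world coordinates). Camera axes: x right, y up, looking along -z (the intrinsics and any distortion apply to the point x, -y, -z); pixel columns grow to the right and rows downward; lengths in m; the calibration is good to about 2 mm. A picture is of the moment at which its call begins: read the wrist's pose just before it. get_calibration takes no time and is no camera call; for the wrist camera it gives the pose at the moment of the call.
- robot.finish_job(): hands the job in; it is judged then, once.
The state is a dict: "clock": time; "q": joint angles; "joint_velocities": joint speeds; "tau": joint torques, N m; "position": TCP position; "eef_rot": TCP orientation; "force": force on the tool from outside, world axes, zero at the start; "ft_torque": the same for the moment, N m; "finger_gap": opening from 0.0 (shut) to 1.0 (fully open); "finger_force": force on a finger pad.
Only numpy, scipy, OpenCV 4.12 (cv2) and the standard library are available. Lean on these libraries where they do the work, as an engineer would, in place of code of your own. Each camera call takes 0.05 s, during which the arm holds its last target. There are 200 camera calls.

TASK

Lay the remote with the keypad flat, keys up, on the bed of the bench clamp, lengthwise between the two jaws and about central, and let go of it. Then close the clamp by pushing the spokes of its capstan round clockwise, one after the other, until the remote is held firmly between the jaws, but stop before the case is crushed. Move the jaw with the capstan alone and leave the other things on the desk where they are.

Things in the scene. Friction and masses are not known exactly. Their poses are not given: they have to be found in the camera images.
- remote_mid (a point): Centre of the loose off-white remote control with a keypad: 124 mm long along its x, 42 mm wide along its y, 16 mm thick, z up out of the keys; about 75 g. It starts flat on the desk to the right of the clamp. The other, slimmer remote near it is not wanted; the two may be swapped.
- keypad_remote: The same remote, same axes, origin at the middle of its underside. Its case breaks above 30 N of clamping force; 8 to 24 N holds it firmly, 14 to 16 N is best.
- bed (a point): Middle of the clamp's bed, on its top face 12 mm above the desk; z up. The jaw travels along its y: capstan at +y, fixed jaw at -y. x runs along the jaw faces (80 mm long, 22 mm high; bed 90 mm wide). Gap at the start 100 to 122 mm: fixed face somewhere from y = -52 to -64 mm, sliding face +48 to +58 mm. The remote lies with its length along x, its ends overhanging the bed.
- sliding_jaw: Aluminium sliding jaw, 80x22x22 mm, axes as the bed's, origin at the lower front edge, 0.5 mm above the bed. In front it carries a steel face plate on springs; the gripping face is 18 mm ahead (-y) and yields 1 mm per 6 N of clamping. Moves 20 mm to -y per rad of clockwise capstan turn and pushes the remote along the bed to the fixed jaw. Not to be pushed by hand.
- hub (a point): Centre of the capstan in the plane of its spokes, 70 mm above the desk, 200 mm from the bed's middle along the bed's +y. It turns about the vertical; clockwise from above closes, 2.9 to 4.2 rad in all. Four round spokes 10 mm thick lie along its +x, +y, -x, -y, with 18 mm balls centred 80 mm from the axis. Hub 42 mm across, top 17 mm above the spokes; clamp housing below up to 50 mm over the desk.
- capstan (a joint): Turn of the capstan, rad, growing clockwise, 0 with the sliding face at +60 mm; 0.1 to 0.6 at the start. It stays where it is left. Turning takes 0.55 N m (8.5 N at 65 mm from the axis) while the jaw runs free or pushes the remote along, and 0.02 N m more per newton of clamping: about 13 N at 65 mm for 15 N of clamping, 17.5 N at 30 N.
- slim_remote: Bystander: slimmer white remote without keys, 38x115x14 mm, to the right of the clamp.
- screw_tin: Bystander: open tin of screws, 50x72x22 mm.
- tape_measure: Bystander: tape measure, 64x80x38 mm.
- ipa_bottle: Bystander: white bottle with a blue cap, 56 mm across, 138 mm high, behind the clamp.
- flux_bottle: Bystander: white bottle with a red spout, 39 mm across, 108 mm high, behind the clamp.
Not all that is in view belongs to the job. Leave any blue look-alike of the keypad_remote alone.

How it is judged:
On the way, in this order (a step that is already met when the one before it is completed fails the run):
1. the remote lies flat on the bed between the open jaws, its length along the jaws, about central, and is let go (x of remote_mid in the frame of bed between -0.025 and 0.025 m and y of remote_mid in the frame of bed between -0.045 and 0.045 m and z of remote_mid in the frame of bed below 0.012 m and angle between remote_mid's own z axis and vertical below 0.1 rad and contact force between the fingers and keypad_remote below 0.1 N and angle between the x axis of remote_mid and the x axis of bed, either way round below 0.35 rad), for 0.2 s.
2. the remote is squeezed between the jaws (contact force between sliding_jaw and keypad_remote above 6 N), for 0.2 s.
At the end, for the whole second after the job is handed in: The remote lies flat on the bed (within 0.1 rad, less than 4 mm off the bed), its length along the jaws within 0.1 rad and its middle within 25 mm of the middle of the jaws, squeezed between the jaws with 8 to 24 N, at rest (contact force between sliding_jaw and keypad_remote between 8 and 24 N and x of remote_mid in the frame of bed between -0.025 and 0.025 m and z of remote_mid in the frame of bed below 0.012 m and angle between remote_mid's own z axis and vertical below 0.1 rad and angle between the x axis of remote_mid and the x axis of bed, either way round below 0.1 rad and linear speed of keypad_remote below 0.01 m/s); the robot touches nothing.
It fails at once if the remote is crushed (more than 30 N of clamping) (contact force between sliding_jaw and keypad_remote above 30 N).
It fails at once if the sliding jaw is pushed directly with more than 8 N (contact force between any of the arm, the fingers and sliding_jaw above 8 N).
It fails at once if another thing on the desk is moved by more than 30 mm (distance of any of slim_remote, screw_tin, tape_measure, ipa_bottle, flux_bottle from where it was at the start of the episode above 0.03 m).
It also fails if it takes over 72 s, if anything falls off the work surface, if the arm or the gripper's body presses on something with over 40 N, if the wrist force passes 120 N, or if a joint passes its speed limit or range.

## Working session

There is one attempt and no reset: what is moved stays moved. The work goes in short steps, Python scripts to look and compute and a tool call to move; the robot and the scene stay as the last step left them, time stands still between calls to the robot, and variables do not carry over. Pictures are saved under pics/ and viewed, at most 10 in all, crops included, and the job is handed in when it is done.

Besides the shell and the picture viewer there is one more tool, called after "Call:" as name(argument=value, ...), one argument or row to a line, values as JSON. servo_tool: Moves the arm, as the interface text tells. Its arguments: {"type":"object","properties":{"targets":{"type":"array","items":{"type":"object","properties":{"tx":{"type":"number"},"ty":{"type":"number"},"tz":{"type":"number"},"wx":{"type":"number"},"wy":{"type":"number"},"wz":{"type":"number"}}}},"fingers":{"type":"number"},"force":{"type":"number"}},"required":["targets"]}

```bash
ls; mkdir -p pics
cat > h.py <<'E'
import numpy as np, cv2
from workcell import robot
from scipy.spatial.transform import Rotation as R
def K(c): 
    f=192/np.tan(np.radians(c['fov_y']/2)); return np.array([[f,0,c['cx']],[0,f,c['cy']],[0,0,1.]])
def snap(n,f):
    c=robot.get_calibration(n); im=robot.capture(n); cv2.imwrite(f,im[...,::-1]); return im,c
def w(c,uv,z):
    uv=np.array(uv,float).reshape(-1,1,2)
    p=cv2.undistortPoints(uv,K(c),np.array(c['distortion'],float)).reshape(-1,2)
    P=np.array(c['pose']); d=np.c_[p[:,0],-p[:,1],-np.ones(len(p))]@P[:3,:3].T; o=P[:3,3]
    return o+d*((z-o[2])/d[:,2:])
E
python3 - <<'E'
from h import *
import pickle
s=robot.state();print({k:np.round(v,3).tolist() for k,v in s.items()},robot.hold_point_z)
a,c=snap('top','pics/top0.png');b,c2=snap('scene','pics/scene0.png')
pickle.dump((c,c2),open('cal.pkl','wb'))
for x in(c,c2):print(np.round(x['pose'],3).tolist(),x['fov_y'],x['distortion'])
cv2.imwrite('pics/top0b.png',cv2.resize(a[...,::-1],(800,600),interpolation=cv2.INTER_CUBIC))
E
```

```text
pics
{'clock': 0.0, 'q': [1.173, 0.707, -0.028, 1.485, 0.022, 0.951, -0.076], 'joint_velocities': [-0.0, 0.002, -0.001, 0.0, 0.001, 0.002, 0.0], 'tau': [-0.0, -88.32, 1.234, -23.617, 0.017, 0.006, 0.0], 'position': [0.2, -0.539, 0.231], 'eef_rot': [-3.141, 0.0, 0.356], 'force': [0.202, -0.479, 0.787], 'ft_torque': [0.002, -0.026, -0.001], 'finger_force': 0.0, 'finger_gap': 1.003} 0.0187
[[0.026, 0.996, -0.089, 0.431], [-1.0, 0.028, 0.013, 0.115], [0.016, 0.089, 0.996, 1.48], [0.0, 0.0, 0.0, 1.0]] 43.83747723494237 [-0.11477418  0.          0.          0.          0.        ]
[[-0.472, 0.516, -0.715, -0.104], [-0.882, -0.269, 0.387, 0.488], [0.008, 0.813, 0.582, 0.649], [0.0, 0.0, 0.0, 1.0]] 49.083770377421494 [-0.10026669  0.          0.          0.          0.        ]
```

View pics/top0b.png

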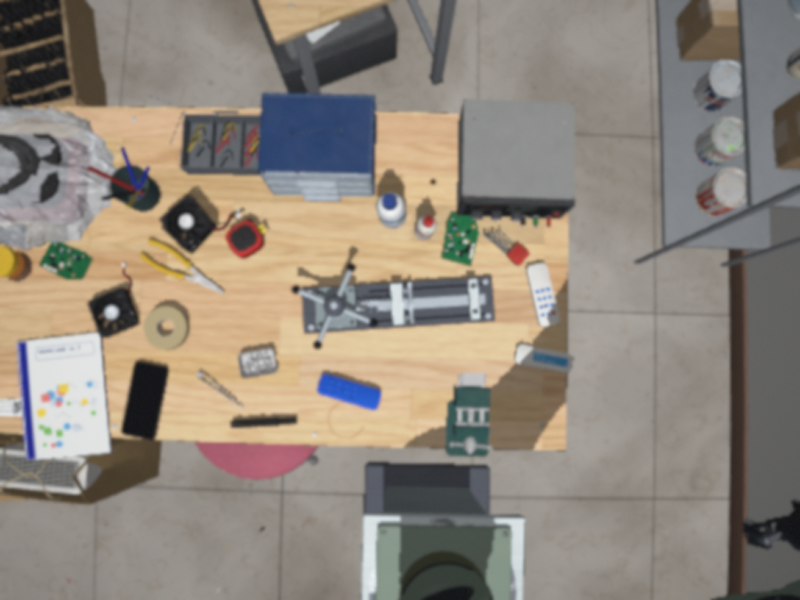

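View pics/scene0.png

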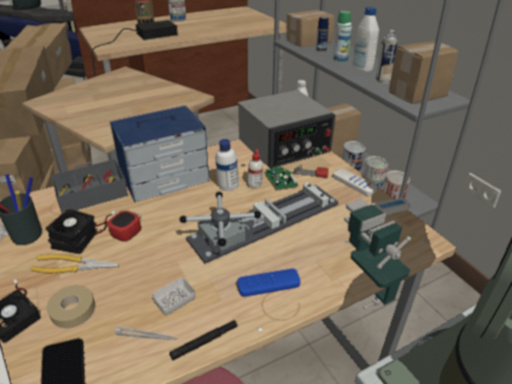

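Top view (800x600) candidates: white remote with keys at (541,294); white/blue-shadowed slim one at (543,357); blue look-alike at (350,390). The first fits the description. The clamp runs from (305,310) to (490,298), with its capstan hub near (334,305). I'll check this in a close crop.

Run:
```python
from h import *
import pickle
c,_=pickle.load(open('cal.pkl','rb'))
a=cv2.imread('pics/top0.png')[145:250,180:375]
cv2.imwrite('pics/crop0.png',cv2.resize(a,None,fx=4,fy=4,interpolation=cv2.INTER_CUBIC))
q=lambda L:np.array(L)*.64
print(w(c,q([[541,294],[533,264],[548,324]]),.016)); print(w(c,q([[334,305]]),.08), w(c,q([[490,298]]),.012))
```

```text
[[ 0.5920152  -0.18211838  0.016     ]
 [ 0.65173143 -0.16549749  0.016     ]
 [ 0.53262915 -0.19674292  0.016     ]]
[[0.55304778 0.22263857 0.08      ]] [[ 0.58154211 -0.08078279  0.012     ]]
```

View pics/crop0.png

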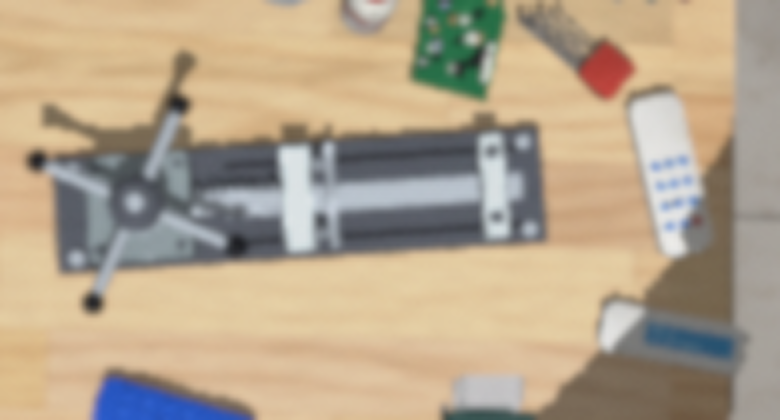

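```bash
cat >> h.py <<'E'
def mv(goal,yaw,s=None,pitch=0,roll=np.pi):
    s=s or robot.state(); Rt=R.from_euler('xyz',s['eef_rot']); d=Rt.inv().apply(np.array(goal)-s['position'])
    v=(Rt.inv()*R.from_euler('xyz',[roll,pitch,yaw])).as_rotvec()
    print('t',np.round(d/.12,3),'w',np.round(v/(np.pi/2),3))
E
python3 - <<'E'
from h import *
import pickle
c,_=pickle.load(open('cal.pkl','rb'))
q=lambda L:np.array(L)/4.+[180-.375,145-.375]
r=w(c,q([[628,97],[682,90],[710,245],[660,255]]),.014);m=r.mean(0);d=(r[0]+r[1]-r[2]-r[3])[:2]
print('remote',m,np.linalg.norm(d)/2,np.linalg.norm(r[0]-r[1]),np.arctan2(d[1],d[0]))
b=w(c,q([[180,104],[237,244],[93,302],[37,160]]),.07);h=b.mean(0)
print('hub',h,np.linalg.norm(b-h,axis=1),np.arctan2(*(b-h)[:,1::-1].T[:2]) if 0 else np.arctan2((b-h)[:,1],(b-h)[:,0]))
e=w(c,q([[52,158],[536,126],[545,240],[62,270]]),.012);u=(e[0]+e[3]-e[1]-e[2])[:2];u/=np.linalg.norm(u);ang=np.arctan2(u[1],u[0])-np.pi/2
print('base',e,'u',u,ang,'bed',h[:2]-.2*u)
j=w(c,q([[478,185],[337,195]]),.034);print('jaw y',(j[:,:2]-(h[:2]-.2*u))@u)
mv([m[0],m[1],.2],0.25)
E
```

```text
remote [ 0.59440114 -0.18533456  0.014     ] 0.12424759946281146 0.043096414258271 0.19995957751767168
hub [0.55397491 0.2233131  0.07      ] [0.08004702 0.08065608 0.08051266 0.08079079] [-0.38023124 -1.9379083   2.76309374  1.19790023]
base [[ 0.59155734  0.29454413  0.012     ]
 [ 0.62717856 -0.0801688   0.012     ]
 [ 0.53849834 -0.08855081  0.012     ]
 [ 0.50508266  0.28351914  0.012     ]] u [-0.09205322  0.99575409] 0.09218372534541608 bed [0.57238555 0.02416229]
jaw y [-0.05787502  0.05006703]
t [ 4.105 -1.616  0.259] w [-0.001  0.     0.067]
```

Call:
servo_tool(
  targets=[
    {"tx":0.3,"ty":-0.12},
    {"tx":0.6,"ty":-0.24},
    {"tx":0.9,"ty":-0.36},
    {"tx":1,"ty":-0.4},
  ],
)

```text
schema error: expected keys tx, ty, tz, wx, wy, wz
```

Call:
servo_tool(
  targets=[
    {"tx":0.3,"ty":-0.12},
    {"tx":0.6,"ty":-0.24},
    {"tx":0.9,"ty":-0.36},
    {"tx":1,"ty":-0.4},
  ],
)

```text
schema error: expected keys tx, ty, tz, wx, wy, wz
```

Call:
servo_tool(
  targets=[
    {"tx":0.3,"ty":-0.12},
    {"tx":0.6,"ty":-0.24},
    {"tx":0.9,"ty":-0.36},
    {"tx":1,"ty":-0.4,"wz":0.07},
  ],
)

```text
schema error: expected keys tx, ty, tz, wx, wy, wz
```

Call:
servo_tool(
  targets=[
    {"tx":0.3,"ty":-0.12},
    {"tx":0.6,"ty":-0.24},
    {"tx":0.9,"ty":-0.36},
    {"tx":0.9,"ty":-0.36},
    {"tx":0.9,"ty":-0.36},
    {"tx":0.9,"ty":-0.36},
  ],
)

```text
schema error: expected keys tx, ty, tz, wx, wy, wz
```

Run:
```python
from h import *
import pickle
s=robot.state();print(s['clock'],s['position'],s['eef_rot'])
a,c=snap('wrist','pics/w1.png');pickle.dump(c,open('w1.pkl','wb'));print(np.round(c['pose'],3))
```

```text
0.1 [ 0.20021578 -0.53878661  0.23089152] [-3.14066652e+00  1.20750548e-05  3.55805996e-01]
[[ 0.35   0.891  0.29   0.275]
 [-0.937  0.333  0.108 -0.511]
 [ 0.    -0.31   0.951  0.372]
 [ 0.     0.     0.     1.   ]]
```

View pics/w1.png

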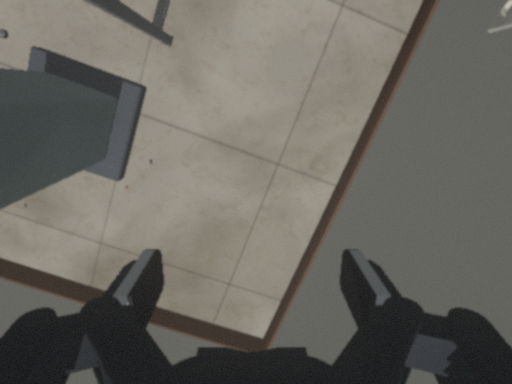

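The calls were refused because every row needs all six keys. The wrist picture only shows floor, with the fingers at (140,270) and (365,270), so the arm hasn't moved.

Call:
servo_tool(
  targets=[
    {"tx":0.3,"ty":-0.12,"tz":0,"wx":0,"wy":0,"wz":0},
    {"tx":0.6,"ty":-0.24,"tz":0,"wx":0,"wy":0,"wz":0},
    {"tx":0.9,"ty":-0.36,"tz":0,"wx":0,"wy":0,"wz":0},
    {"tx":1,"ty":-0.4,"tz":0,"wx":0,"wy":0,"wz":0},
  ],
)

```text
clock: 0.48
position: [0.3002, -0.4483, 0.2312]
eef_rot: [-3.14, -0.002, 0.361]
force: [1.2, 0.3, 0.3]
finger_gap: 1.001
finger_force: 0.0
```

Call:
servo_tool(
  targets=[
    {"tx":0.3,"ty":-0.12,"tz":0,"wx":0,"wy":0,"wz":0},
    {"tx":0.6,"ty":-0.24,"tz":0,"wx":0,"wy":0,"wz":0},
    {"tx":0.9,"ty":-0.36,"tz":0,"wx":0,"wy":0,"wz":0},
    {"tx":1,"ty":-0.4,"tz":0,"wx":0,"wy":0,"wz":0},
  ],
)

```text
clock: 0.82
position: [0.3958, -0.3611, 0.2311]
eef_rot: [-3.14, -0.002, 0.361]
force: [1.0, 0.4, -0.5]
finger_gap: 1.002
finger_force: 0.0
```

Call:
servo_tool(
  targets=[
    {"tx":0.3,"ty":-0.12,"tz":0,"wx":0,"wy":0,"wz":0},
    {"tx":0.6,"ty":-0.24,"tz":0,"wx":0,"wy":0,"wz":0},
    {"tx":0.9,"ty":-0.36,"tz":0,"wx":0,"wy":0,"wz":0},
    {"tx":1,"ty":-0.4,"tz":0,"wx":0,"wy":0,"wz":0.07},
  ],
)

```text
clock: 1.15
position: [0.4913, -0.274, 0.2309]
eef_rot: [-3.14, -0.002, 0.253]
force: [0.1, 0.8, -1.0]
finger_gap: 1.002
finger_force: 0.0
```

Call:
servo_tool(
  targets=[
    {"tx":0.3,"ty":-0.12,"tz":0,"wx":0,"wy":0,"wz":0},
    {"tx":0.6,"ty":-0.24,"tz":0,"wx":0,"wy":0,"wz":0},
    {"tx":0.9,"ty":-0.3,"tz":0,"wx":0,"wy":0,"wz":0},
    {"tx":0.9,"ty":-0.3,"tz":0,"wx":0,"wy":0,"wz":0},
    {"tx":0.9,"ty":-0.3,"tz":0,"wx":0,"wy":0,"wz":0},
    {"tx":0.9,"ty":-0.3,"tz":0,"wx":0,"wy":0,"wz":0},
  ],
)

```text
clock: 1.65
position: [0.583, -0.2179, 0.231]
eef_rot: [3.142, 0.001, 0.245]
force: [-0.3, 0.2, 0.2]
finger_gap: 0.999
finger_force: 0.0
```

Run:
```python
from h import *
import pickle
s=robot.state();print(s['clock'],s['position'],s['eef_rot'])
a,c=snap('wrist','pics/w2.png');pickle.dump(c,open('w2.pkl','wb'));print(np.round(c['pose'],3))
```

```text
1.65 [ 0.58304222 -0.2178959   0.23098417] [3.14157340e+00 9.63578311e-04 2.45438693e-01]
[[ 0.245  0.922  0.301  0.661]
 [-0.97   0.232  0.077 -0.199]
 [ 0.001 -0.311  0.951  0.372]
 [ 0.     0.     0.     1.   ]]
```

View pics/w2.png

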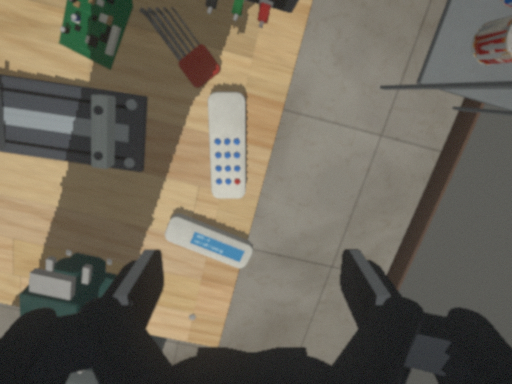

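The wrist view shows the keypad remote (blue keys) from (227,93) to (230,198), centre about (228,145). The slim remote is at (209,243), and the fixed jaw at (103,130).

Run:
```python
from h import *
import pickle
c=pickle.load(open('w2.pkl','rb'));print(c['fov_y'],c['cx'],c['cy'])
a=cv2.imread('pics/w2.png').astype(int);m=((a.min(2)>135)&(a.max(2)-a.min(2)<60)).astype(np.uint8)
m[:85]=0;m[203:]=0;m[:,:200]=0;m[:,253:]=0
m=cv2.morphologyEx(m,cv2.MORPH_CLOSE,np.ones((11,11)));n,l,st,_=cv2.connectedComponentsWithStats(m);k=1+st[1:,4].argmax();print(st[k])
cn=cv2.findContours((l==k).astype(np.uint8),0,2)[0][0].reshape(-1,2)
p=w(c,cn,.014)[:,:2];r=cv2.minAreaRect((p*1000).astype(np.float32));print(r)
j=w(c,[[92,93],[90,165]],.034);print('fixed jaw face',j)
```

```text
63.737701376852435 251.4804761477653 191.71074762949394
[ 207   93   39  107 3781]
((591.5517578125, -186.38619995117188), (124.533203125, 42.34700012207031), 14.252128601074219)
fixed jaw face [[ 0.61871866 -0.03637625  0.034     ]
 [ 0.53997136 -0.04141804  0.034     ]]
```

Call:
servo_tool(
  targets=[
    {"tx":0.133,"ty":-0.237,"tz":0.1,"wx":0,"wy":0,"wz":0},
    {"tx":0.133,"ty":-0.237,"tz":0.4,"wx":0,"wy":0,"wz":0},
    {"tx":0.133,"ty":-0.237,"tz":0.7,"wx":0,"wy":0,"wz":0},
    {"tx":0.133,"ty":-0.237,"tz":1,"wx":0,"wy":0,"wz":0},
    {"tx":0.133,"ty":-0.237,"tz":1,"wx":0,"wy":0,"wz":0},
    {"tx":0.133,"ty":-0.237,"tz":1,"wx":0,"wy":0,"wz":0},
  ],
  fingers=0.75,
  force=30,
)

```text
clock: 2.2
position: [0.5913, -0.1867, 0.1114]
eef_rot: [-3.141, 0.002, 0.245]
force: [1.1, 0.2, 0.7]
finger_gap: 0.75
finger_force: 0.0
```

Run:
```python
from h import *
mv([.5916,-.1864,.004],.249)
```

```text
t [ 0.004 -0.001  0.895] w [-0.     0.001 -0.003]
```

Call:
servo_tool(
  targets=[
    {"tx":0,"ty":0,"tz":0.3,"wx":0,"wy":0,"wz":0},
    {"tx":0,"ty":0,"tz":0.55,"wx":0,"wy":0,"wz":0},
    {"tx":0,"ty":0,"tz":0.75,"wx":0,"wy":0,"wz":0},
    {"tx":0,"ty":0,"tz":0.85,"wx":0,"wy":0,"wz":0},
    {"tx":0,"ty":0,"tz":0.89,"wx":0,"wy":0,"wz":0},
    {"tx":0,"ty":0,"tz":0.89,"wx":0,"wy":0,"wz":0},
    {"tx":0,"ty":0,"tz":0.89,"wx":0,"wy":0,"wz":0},
  ],
)

```text
clock: 2.78
position: [0.5931, -0.1864, 0.0065]
eef_rot: [3.14, -0.002, 0.246]
force: [-0.0, -0.2, 0.6]
finger_gap: 0.751
finger_force: 0.0
```

Call:
servo_tool(
  targets=[
    {"tx":0,"ty":0,"tz":0,"wx":0,"wy":0,"wz":0},
    {"tx":0,"ty":0,"tz":0,"wx":0,"wy":0,"wz":0},
    {"tx":0,"ty":0,"tz":0,"wx":0,"wy":0,"wz":0},
    {"tx":0,"ty":0,"tz":0,"wx":0,"wy":0,"wz":0},
    {"tx":0,"ty":0,"tz":0,"wx":0,"wy":0,"wz":0},
    {"tx":0,"ty":0,"tz":0,"wx":0,"wy":0,"wz":0},
    {"tx":0,"ty":0,"tz":0,"wx":0,"wy":0,"wz":0},
    {"tx":0,"ty":0,"tz":0,"wx":0,"wy":0,"wz":0},
  ],
  fingers=0.3,
  force=30,
)

```text
clock: 3.45
position: [0.5928, -0.1861, 0.006]
eef_rot: [3.141, -0.002, 0.246]
force: [-2.3, 1.1, 11.4]
finger_gap: 0.479
finger_force: 29.2
```

Call:
servo_tool(
  targets=[
    {"tx":0,"ty":0,"tz":-0.1,"wx":0,"wy":0,"wz":0},
    {"tx":0,"ty":0,"tz":-0.3,"wx":0,"wy":0,"wz":0},
    {"tx":0,"ty":0,"tz":-0.5,"wx":0,"wy":0,"wz":0},
    {"tx":0,"ty":0,"tz":-0.7,"wx":0,"wy":0,"wz":0},
    {"tx":0,"ty":0,"tz":-0.7,"wx":0,"wy":0,"wz":0},
  ],
)

```text
clock: 3.87
position: [0.594, -0.1866, 0.094]
eef_rot: [3.138, -0.006, 0.246]
force: [0.7, -0.2, -0.1]
finger_gap: 0.482
finger_force: 31.6
```

Run:
```python
from h import *
mv([.573,.019,.09],.092)
```

```text
t [ 0.247 -1.704  0.029] w [ 0.002 -0.004  0.098]
```

Call:
servo_tool(
  targets=[
    {"tx":0.05,"ty":-0.2,"tz":0,"wx":0,"wy":0,"wz":0.02},
    {"tx":0.08,"ty":-0.45,"tz":0,"wx":0,"wy":0,"wz":0.05},
    {"tx":0.12,"ty":-0.72,"tz":0,"wx":0,"wy":0,"wz":0.098},
    {"tx":0.15,"ty":-1,"tz":0,"wx":0,"wy":0,"wz":0.098},
  ],
)

```text
clock: 4.2
position: [0.5803, -0.0641, 0.0894]
eef_rot: [3.142, -0.001, 0.086]
force: [1.0, 0.5, -1.5]
finger_gap: 0.478
finger_force: 31.6
```

Run:
```python
from h import *
mv([.573,.019,.09],.092)
```

```text
t [-0.001 -0.695 -0.005] w [ 0.    -0.001 -0.004]
```

Call:
servo_tool(
  targets=[
    {"tx":0,"ty":-0.25,"tz":0,"wx":0,"wy":0,"wz":0},
    {"tx":0,"ty":-0.5,"tz":0,"wx":0,"wy":0,"wz":0},
    {"tx":0,"ty":-0.67,"tz":0,"wx":0,"wy":0,"wz":0},
    {"tx":0,"ty":-0.67,"tz":0,"wx":0,"wy":0,"wz":0},
    {"tx":0,"ty":-0.67,"tz":0,"wx":0,"wy":0,"wz":0},
  ],
)

```text
clock: 4.62
position: [0.5731, 0.0159, 0.0892]
eef_rot: [-3.141, -0.001, 0.094]
force: [0.6, -0.6, -0.1]
finger_gap: 0.485
finger_force: 31.6
```

Run:
```python
from h import *
mv([.573,.019,.0185],.092)
a,c=snap('wrist','pics/w3.png')
import pickle;pickle.dump(c,open('w3.pkl','wb'))
```

```text
t [ 0.001 -0.026  0.589] w [-0.    -0.     0.001]
```

View pics/w3.png

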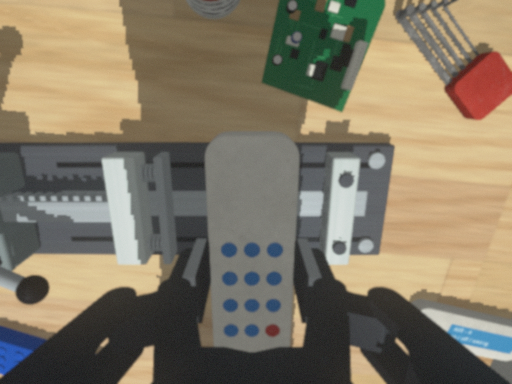

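The remote is held keys up, centred at about (252,240). The sliding plate's front is at about (175,205) and the fixed jaw face at about (329,205), with the remote between them.

Run:
```python
from h import *
import pickle
c=pickle.load(open('w3.pkl','rb'));u=np.array([-.092,.9957]);b=[.5724,.0242]
for p in w(c,[[331,155],[326,262],[172,155],[177,255],[145,155],[152,262]],.034):print(p[:2],(p[:2]-b)@u,(p[:2]-b)@[u[1],-u[0]])
```

```text
[ 0.61890134 -0.03170736] -0.05994508038485963 0.041157905358250015
[ 0.54095698 -0.04186184] -0.06288501233317567 -0.03738550212009373
[0.60912361 0.07055111] 0.04277323116692966 0.04083000545001871
[0.5364431 0.0658369] 0.04476589946436361 -0.03197168763378627
[0.60748902 0.0880074 ] 0.06030484075725264 0.040808418489354174
[0.52889149 0.08386674] 0.06341295296698433 -0.037832088449305905
```

Call:
servo_tool(
  targets=[
    {"tx":0,"ty":-0.01,"tz":0.2,"wx":0,"wy":0,"wz":0},
    {"tx":0,"ty":-0.01,"tz":0.35,"wx":0,"wy":0,"wz":0},
    {"tx":0,"ty":-0.01,"tz":0.45,"wx":0,"wy":0,"wz":0},
    {"tx":0,"ty":-0.01,"tz":0.52,"wx":0,"wy":0,"wz":0},
    {"tx":0,"ty":-0.01,"tz":0.56,"wx":0,"wy":0,"wz":0},
    {"tx":0,"ty":-0.01,"tz":0.58,"wx":0,"wy":0,"wz":0},
    {"tx":0,"ty":-0.01,"tz":0.58,"wx":0,"wy":0,"wz":0},
    {"tx":0,"ty":-0.01,"tz":0.58,"wx":0,"wy":0,"wz":0},
  ],
)

```text
clock: 5.33
position: [0.5732, 0.016, 0.0195]
eef_rot: [3.142, -0.001, 0.092]
force: [-0.1, 0.1, 0.4]
finger_gap: 0.484
finger_force: 31.6
```

Call:
servo_tool(
  targets=[
    {"tx":0,"ty":0,"tz":0.008,"wx":0,"wy":0,"wz":0},
    {"tx":0,"ty":0,"tz":0.012,"wx":0,"wy":0,"wz":0},
    {"tx":0,"ty":0,"tz":0.012,"wx":0,"wy":0,"wz":0},
    {"tx":0,"ty":0,"tz":0.012,"wx":0,"wy":0,"wz":0},
  ],
)

```text
clock: 5.67
position: [0.5732, 0.0161, 0.0181]
eef_rot: [-3.142, -0.001, 0.092]
force: [-1.5, 0.2, 6.0]
finger_gap: 0.478
finger_force: 32.2
```

Call:
servo_tool(
  targets=[
    {"tx":0,"ty":0,"tz":0,"wx":0,"wy":0,"wz":0},
    {"tx":0,"ty":0,"tz":0,"wx":0,"wy":0,"wz":0},
    {"tx":0,"ty":0,"tz":0,"wx":0,"wy":0,"wz":0},
    {"tx":0,"ty":0,"tz":0,"wx":0,"wy":0,"wz":0},
    {"tx":0,"ty":0,"tz":0,"wx":0,"wy":0,"wz":0},
  ],
  fingers=0.6,
)

```text
clock: 6.08
position: [0.5729, 0.0161, 0.0175]
eef_rot: [-3.142, 0.0, 0.092]
force: [-0.9, 0.2, -1.0]
finger_gap: 0.601
finger_force: 0.0
```

Call:
servo_tool(
  targets=[
    {"tx":0,"ty":0,"tz":-0.15,"wx":0,"wy":0,"wz":0},
    {"tx":0,"ty":0,"tz":-0.4,"wx":0,"wy":0,"wz":0},
    {"tx":0,"ty":0,"tz":-0.7,"wx":0,"wy":0,"wz":0},
    {"tx":0,"ty":0,"tz":-1,"wx":0,"wy":0,"wz":0},
    {"tx":0,"ty":0,"tz":-1,"wx":0,"wy":0,"wz":0},
  ],
)

```text
clock: 6.5
position: [0.5751, 0.016, 0.1434]
eef_rot: [3.141, -0.008, 0.092]
force: [0.4, -0.2, 0.7]
finger_gap: 0.604
finger_force: 0.0
```

Run:
```python
from h import *
import pickle
s=robot.state();a,c=snap('wrist','pics/w4.png');pickle.dump(c,open('w4.pkl','wb'));print(s['clock'],s['position'])
```

```text
6.5 [0.57511098 0.01598505 0.14339433]
```

View pics/w4.png

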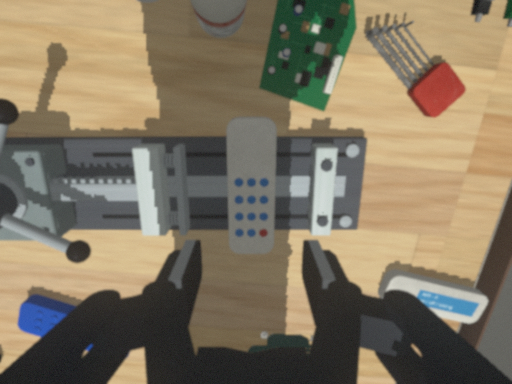

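The remote lies flat on the bed at (251,185), keys up, between the open jaws. Next I shut the fingers and turn the tool to work the capstan.

Call:
servo_tool(
  targets=[
    {"tx":0,"ty":0,"tz":0,"wx":0,"wy":0,"wz":-0.075},
    {"tx":0,"ty":0,"tz":0,"wx":0,"wy":0,"wz":-0.15},
    {"tx":0,"ty":0,"tz":0,"wx":0,"wy":0,"wz":-0.225},
    {"tx":0,"ty":0,"tz":0,"wx":0,"wy":0,"wz":-0.3},
    {"tx":0,"ty":0,"tz":0,"wx":0,"wy":0,"wz":-0.375},
    {"tx":0,"ty":0,"tz":0,"wx":0,"wy":0,"wz":-0.45},
    {"tx":0,"ty":0,"tz":0,"wx":0,"wy":0,"wz":-0.525},
    {"tx":0,"ty":0,"tz":0,"wx":0,"wy":0,"wz":-0.6},
    {"tx":0,"ty":0,"tz":0,"wx":0,"wy":0,"wz":-0.675},
    {"tx":0,"ty":0,"tz":0,"wx":0,"wy":0,"wz":-0.75},
    {"tx":0,"ty":0,"tz":0,"wx":0,"wy":0,"wz":-0.825},
    {"tx":0,"ty":0,"tz":0,"wx":0,"wy":0,"wz":-0.9},
  ],
  fingers=0,
  force=60,
)

```text
clock: 7.55
position: [0.5726, 0.0162, 0.1367]
eef_rot: [-3.141, -0.0, 1.511]
force: [0.7, -0.0, 0.5]
finger_gap: 0.004
finger_force: 0.0
```

Call:
servo_tool(
  targets=[
    {"tx":0,"ty":0,"tz":0,"wx":0,"wy":0,"wz":-0.075},
    {"tx":0,"ty":0,"tz":0,"wx":0,"wy":0,"wz":-0.15},
    {"tx":0,"ty":0,"tz":0,"wx":0,"wy":0,"wz":-0.225},
    {"tx":0,"ty":0,"tz":0,"wx":0,"wy":0,"wz":-0.3},
    {"tx":0,"ty":0,"tz":0,"wx":0,"wy":0,"wz":-0.375},
    {"tx":0,"ty":0,"tz":0,"wx":0,"wy":0,"wz":-0.45},
    {"tx":0,"ty":0,"tz":0,"wx":0,"wy":0,"wz":-0.525},
    {"tx":0,"ty":0,"tz":0,"wx":0,"wy":0,"wz":-0.6},
    {"tx":0,"ty":0,"tz":0,"wx":0,"wy":0,"wz":-0.675},
    {"tx":0,"ty":0,"tz":0,"wx":0,"wy":0,"wz":-0.75},
    {"tx":0,"ty":0,"tz":0,"wx":0,"wy":0,"wz":-0.825},
    {"tx":0,"ty":0,"tz":0,"wx":0,"wy":0,"wz":-0.9},
  ],
)

```text
clock: 8.55
position: [0.5726, 0.0162, 0.1368]
eef_rot: [3.141, -0.001, 2.925]
force: [0.5, 0.0, -0.5]
finger_gap: 0.0
finger_force: 0.0
```

Run:
```python
from h import *
s=robot.state();print(s['clock'],np.round(s['q'],2),s['position'],s['eef_rot'],s['ft_torque'])
```

```text
8.55 [ 0.23  0.89 -0.63  1.59  0.64  0.88  0.7 ] [0.57258262 0.01621346 0.1367607 ] [ 3.14117945e+00 -1.20880764e-03  2.92524447e+00] [ 0.03743423 -0.07769863  0.06646899]
```

Run:
```python
from h import *
mv([.6164,.2285,.137],-1.953)
```

```text
t [ 2.300e-02  1.806e+00 -1.000e-03] w [ 0.001 -0.    -0.894]
```

Call:
servo_tool(
  targets=[
    {"tx":0,"ty":0.25,"tz":0,"wx":0,"wy":0,"wz":0},
    {"tx":0,"ty":0.5,"tz":0,"wx":0,"wy":0,"wz":0},
    {"tx":0,"ty":0.75,"tz":0,"wx":0,"wy":0,"wz":0},
    {"tx":0.01,"ty":1,"tz":0,"wx":0,"wy":0,"wz":0},
  ],
)

```text
clock: 8.88
position: [0.5981, 0.1347, 0.1367]
eef_rot: [3.141, -0.001, 2.919]
force: [0.7, -0.6, 0.5]
finger_gap: 0.001
finger_force: 0.0
```

Call:
servo_tool(
  targets=[
    {"tx":0.01,"ty":0.25,"tz":0,"wx":0,"wy":0,"wz":-0.075},
    {"tx":0.01,"ty":0.5,"tz":0,"wx":0,"wy":0,"wz":-0.15},
    {"tx":0.01,"ty":0.75,"tz":0,"wx":0,"wy":0,"wz":-0.225},
    {"tx":0.01,"ty":0.8,"tz":0,"wx":0,"wy":0,"wz":-0.3},
    {"tx":0.01,"ty":0.8,"tz":0,"wx":0,"wy":0,"wz":-0.375},
    {"tx":0.01,"ty":0.8,"tz":0,"wx":0,"wy":0,"wz":-0.45},
    {"tx":0.01,"ty":0.8,"tz":0,"wx":0,"wy":0,"wz":-0.525},
    {"tx":0.01,"ty":0.8,"tz":0,"wx":0,"wy":0,"wz":-0.6},
    {"tx":0.01,"ty":0.8,"tz":0,"wx":0,"wy":0,"wz":-0.675},
    {"tx":0.01,"ty":0.8,"tz":0,"wx":0,"wy":0,"wz":-0.75},
    {"tx":0.01,"ty":0.8,"tz":0,"wx":0,"wy":0,"wz":-0.825},
    {"tx":0.01,"ty":0.8,"tz":0,"wx":0,"wy":0,"wz":-0.894},
  ],
)

```text
clock: 9.88
position: [0.6179, 0.2273, 0.1365]
eef_rot: [3.14, -0.0, -1.953]
force: [-0.3, -0.3, -0.2]
finger_gap: -0.001
finger_force: 0.0
```

Run:
```python
from h import *
s=robot.state();print(s['clock'],np.round(s['q'],2),s['position'],s['eef_rot'],s['force'],s['ft_torque'])
mv([.6164,.2285,.055],-1.953,s)
a,c=snap('top','pics/top1.png')
cv2.imwrite('pics/top1c.png',cv2.resize(a[145:250,180:375,::-1],None,fx=4,fy=4,interpolation=cv2.INTER_CUBIC))
```

```text
9.8833 [-0.05  1.08 -0.93  1.24  0.85  1.22  1.78] [0.61786035 0.22729682 0.13653673] [ 3.14024120e+00 -2.94681240e-04 -1.95330083e+00] [-0.34902617 -0.30764761 -0.2332871 ] [-0.05971063  0.07493405  0.01972521]
t [-0.005  0.014  0.679] w [ 0.001 -0.    -0.   ]
```

View pics/top1c.png

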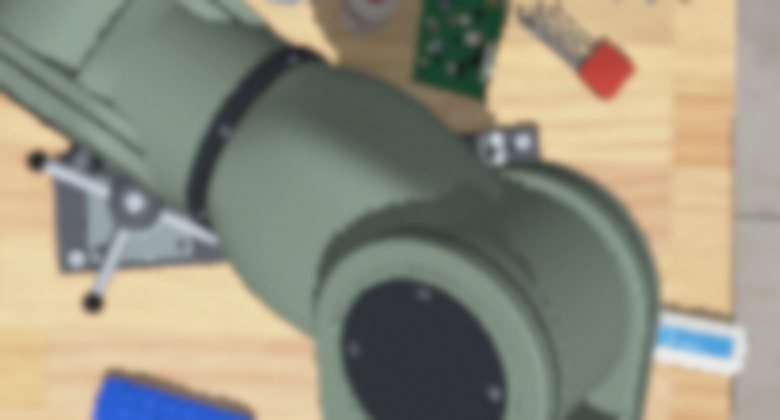

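The top view shows the arm over the clamp. The spokes at (37,160) and (93,302) are unmoved and the way down looks free. Lowering between the spokes.

Call:
servo_tool(
  targets=[
    {"tx":0,"ty":0.01,"tz":0.2,"wx":0,"wy":0,"wz":0},
    {"tx":0,"ty":0.01,"tz":0.4,"wx":0,"wy":0,"wz":0},
    {"tx":0,"ty":0.01,"tz":0.55,"wx":0,"wy":0,"wz":0},
    {"tx":0,"ty":0.01,"tz":0.63,"wx":0,"wy":0,"wz":0},
    {"tx":0,"ty":0.01,"tz":0.66,"wx":0,"wy":0,"wz":0},
    {"tx":0,"ty":0.01,"tz":0.66,"wx":0,"wy":0,"wz":0},
  ],
)

```text
clock: 10.43
position: [0.6168, 0.2279, 0.0579]
eef_rot: [3.141, -0.0, -1.961]
force: [0.5, 0.0, 0.5]
finger_gap: 0.001
finger_force: 0.0
```

```bash
cat >> h.py <<'E'
H=np.array([.554,.2233])
def st():
    s=robot.state();p=s['position'][:2]-H;F=s['force'];a=np.arctan2(p[1],p[0])
    yaw=s['eef_rot'][2];e=np.array([-np.sin(yaw),np.cos(yaw)])  # spoke dir = yaw+pi/2
    # torque of world on tool about hub (ccw +) = resisting
    print('t %.2f'%s['clock'],'z %.4f'%s['position'][2],'r %.4f ang %.3f yaw %.3f'%(np.hypot(*p),a,yaw),'spoke@contact',round(yaw+np.pi/2,3),
      'offset n %.4f rad %.4f'%(p@[-e[1],e[0]],p@e),'F',np.round(F,1),'Tz %.2f'%s['ft_torque'][2],'Tf %.3f'%(p[0]*F[1]-p[1]*F[0]),'q',np.round(s['q'],2))
    return s
def plan(n,dth,r=.056,off=.016,s=None):
    # rows along the circle, spoke angle going down by dth from current yaw+pi/2
    s=s or robot.state();y0=s['eef_rot'][2];Rt=R.from_euler('xyz',[np.pi,0,y0])
    for k in range(1,n+1):
        th=y0+np.pi/2-dth*k/n;e=np.array([np.cos(th),np.sin(th)]);g=H+r*e+off*np.array([-e[1],e[0]])
        d=Rt.inv().apply(np.r_[g-s['position'][:2],0])/.12;print('tx %.3f ty %.3f wz %.3f'%(d[0],d[1],dth*k/n/(np.pi/2)))
E
python3 - <<'E'
from h import *
st();plan(12,1.2)
E
```

```text
t 10.43 z 0.0579 r 0.0630 ang 0.073 yaw -1.961 spoke@contact -0.39 offset n 0.0281 rad 0.0564 F [0.5 0.  0.5] Tz -0.08 Tf -0.000 q [-0.06  1.17 -0.88  1.29  0.92  1.09  1.71]
tx 0.148 ty -0.008 wz 0.064
tx 0.196 ty -0.014 wz 0.127
tx 0.245 ty -0.015 wz 0.191
tx 0.293 ty -0.012 wz 0.255
tx 0.341 ty -0.004 wz 0.318
tx 0.388 ty 0.009 wz 0.382
tx 0.433 ty 0.027 wz 0.446
tx 0.476 ty 0.049 wz 0.509
tx 0.517 ty 0.075 wz 0.573
tx 0.555 ty 0.105 wz 0.637
tx 0.590 ty 0.139 wz 0.700
tx 0.621 ty 0.176 wz 0.764
```

Call:
servo_tool(
  targets=[
    {"tx":0.15,"ty":-0.01,"tz":0,"wx":0,"wy":0,"wz":0.064},
    {"tx":0.2,"ty":-0.014,"tz":0,"wx":0,"wy":0,"wz":0.127},
    {"tx":0.245,"ty":-0.015,"tz":0,"wx":0,"wy":0,"wz":0.19},
    {"tx":0.293,"ty":-0.012,"tz":0,"wx":0,"wy":0,"wz":0.255},
    {"tx":0.341,"ty":-0.004,"tz":0,"wx":0,"wy":0,"wz":0.318},
    {"tx":0.388,"ty":0.009,"tz":0,"wx":0,"wy":0,"wz":0.382},
  ],
)

```text
clock: 10.93
position: [0.5997, 0.186, 0.0596]
eef_rot: [3.141, 0.004, -2.566]
force: [8.6, 5.1, -7.4]
finger_gap: -0.002
finger_force: 5.0
```

Run:
```python
from h import *
st();plan(12,1.2)
```

```text
t 10.93 z 0.0596 r 0.0590 ang -0.685 yaw -2.566 spoke@contact -0.995 offset n 0.0180 rad 0.0562 F [ 8.6  5.1 -7.4] Tz 0.06 Tf 0.556 q [-0.02  1.1  -0.75  1.43  0.85  0.95  1.14]
tx 0.064 ty -0.010 wz 0.064
tx 0.112 ty -0.016 wz 0.127
tx 0.160 ty -0.017 wz 0.191
tx 0.209 ty -0.014 wz 0.255
tx 0.256 ty -0.005 wz 0.318
tx 0.303 ty 0.008 wz 0.382
tx 0.348 ty 0.025 wz 0.446
tx 0.392 ty 0.047 wz 0.509
tx 0.432 ty 0.074 wz 0.573
tx 0.470 ty 0.104 wz 0.637
tx 0.505 ty 0.138 wz 0.700
tx 0.536 ty 0.175 wz 0.764
```

Call:
servo_tool(
  targets=[
    {"tx":0.064,"ty":-0.01,"tz":0.01,"wx":0,"wy":0,"wz":0.064},
    {"tx":0.112,"ty":-0.016,"tz":0.01,"wx":0,"wy":0,"wz":0.127},
    {"tx":0.16,"ty":-0.017,"tz":0.01,"wx":0,"wy":0,"wz":0.19},
    {"tx":0.209,"ty":-0.014,"tz":0.01,"wx":0,"wy":0,"wz":0.255},
    {"tx":0.256,"ty":-0.005,"tz":0.01,"wx":0,"wy":0,"wz":0.318},
    {"tx":0.303,"ty":0.008,"tz":0.01,"wx":0,"wy":0,"wz":0.382},
    {"tx":0.348,"ty":0.025,"tz":0.01,"wx":0,"wy":0,"wz":0.446},
    {"tx":0.392,"ty":0.047,"tz":0.01,"wx":0,"wy":0,"wz":0.51},
    {"tx":0.432,"ty":0.074,"tz":0.01,"wx":0,"wy":0,"wz":0.573},
    {"tx":0.47,"ty":0.104,"tz":0.01,"wx":0,"wy":0,"wz":0.637},
    {"tx":0.505,"ty":0.138,"tz":0.01,"wx":0,"wy":0,"wz":0.7},
    {"tx":0.536,"ty":0.175,"tz":0.01,"wx":0,"wy":0,"wz":0.764},
  ],
)

```text
clock: 11.93
position: [0.5348, 0.1664, 0.0588]
eef_rot: [3.14, 0.004, 2.516]
force: [6.8, -7.8, 6.6]
finger_gap: 0.002
finger_force: 5.1
```

Run:
```python
from h import *
st();plan(10,.9)
```

```text
t 11.93 z 0.0588 r 0.0600 ang -1.896 yaw 2.516 spoke@contact 4.087 offset n 0.0177 rad 0.0574 F [ 6.8 -7.8  6.6] Tz 0.06 Tf 0.535 q [-0.15  0.96 -0.42  1.7   0.62  0.61  0.02]
tx 0.057 ty 0.001 wz 0.057
tx 0.100 ty -0.005 wz 0.115
tx 0.144 ty -0.007 wz 0.172
tx 0.187 ty -0.006 wz 0.229
tx 0.231 ty -0.000 wz 0.286
tx 0.273 ty 0.009 wz 0.344
tx 0.315 ty 0.022 wz 0.401
tx 0.355 ty 0.039 wz 0.458
tx 0.394 ty 0.060 wz 0.516
tx 0.430 ty 0.083 wz 0.573
```

Call:
servo_tool(
  targets=[
    {"tx":0.057,"ty":0,"tz":0,"wx":0,"wy":0,"wz":0.057},
    {"tx":0.1,"ty":-0.005,"tz":0,"wx":0,"wy":0,"wz":0.115},
    {"tx":0.144,"ty":-0.007,"tz":0,"wx":0,"wy":0,"wz":0.172},
    {"tx":0.187,"ty":-0.006,"tz":0,"wx":0,"wy":0,"wz":0.229},
    {"tx":0.231,"ty":0,"tz":0,"wx":0,"wy":0,"wz":0.286},
    {"tx":0.273,"ty":0.009,"tz":0,"wx":0,"wy":0,"wz":0.344},
    {"tx":0.315,"ty":0.022,"tz":0,"wx":0,"wy":0,"wz":0.4},
    {"tx":0.355,"ty":0.039,"tz":0,"wx":0,"wy":0,"wz":0.458},
    {"tx":0.394,"ty":0.06,"tz":0,"wx":0,"wy":0,"wz":0.516},
    {"tx":0.43,"ty":0.083,"tz":0,"wx":0,"wy":0,"wz":0.573},
  ],
)

```text
clock: 12.77
position: [0.4974, 0.2044, 0.0584]
eef_rot: [3.14, 0.001, 1.617]
force: [1.0, -9.9, 7.2]
finger_gap: -0.001
finger_force: 5.3
```

Run:
```python
from h import *
st();plan(10,.4)
```

```text
t 12.77 z 0.0584 r 0.0597 ang -2.820 yaw 1.617 spoke@contact 3.188 offset n 0.0162 rad 0.0575 F [ 1.  -9.9  7.2] Tz -0.03 Tf 0.579 q [-0.37  0.92 -0.16  1.78  0.29  0.46 -0.68]
tx 0.021 ty 0.007 wz 0.025
tx 0.040 ty 0.003 wz 0.051
tx 0.059 ty -0.000 wz 0.076
tx 0.078 ty -0.003 wz 0.102
tx 0.097 ty -0.005 wz 0.127
tx 0.117 ty -0.006 wz 0.153
tx 0.136 ty -0.007 wz 0.178
tx 0.155 ty -0.006 wz 0.204
tx 0.175 ty -0.005 wz 0.229
tx 0.194 ty -0.003 wz 0.255
```

Call:
servo_tool(
  targets=[
    {"tx":0.021,"ty":0.006,"tz":0,"wx":0,"wy":0,"wz":0.025},
    {"tx":0.04,"ty":0.003,"tz":0,"wx":0,"wy":0,"wz":0.05},
    {"tx":0.059,"ty":0,"tz":0,"wx":0,"wy":0,"wz":0.076},
    {"tx":0.078,"ty":-0.003,"tz":0,"wx":0,"wy":0,"wz":0.1},
    {"tx":0.097,"ty":-0.005,"tz":0,"wx":0,"wy":0,"wz":0.127},
    {"tx":0.117,"ty":-0.006,"tz":0,"wx":0,"wy":0,"wz":0.153},
  ],
)

```text
clock: 13.27
position: [0.4951, 0.2184, 0.0581]
eef_rot: [-3.141, 0.001, 1.379]
force: [-4.8, -9.1, 6.4]
finger_gap: -0.002
finger_force: 5.4
```

Run:
```python
from h import *
st();plan(10,.3)
a,c=snap('wrist','pics/w5.png')
```

```text
t 13.27 z 0.0581 r 0.0591 ang -3.059 yaw 1.379 spoke@contact 2.95 offset n 0.0160 rad 0.0569 F [-4.8 -9.1  6.4] Tz -0.06 Tf 0.510 q [-0.42  0.92 -0.1   1.77  0.19  0.46 -0.84]
tx 0.014 ty 0.004 wz 0.019
tx 0.028 ty 0.000 wz 0.038
tx 0.043 ty -0.003 wz 0.057
tx 0.057 ty -0.005 wz 0.076
tx 0.071 ty -0.007 wz 0.095
tx 0.086 ty -0.009 wz 0.115
tx 0.100 ty -0.010 wz 0.134
tx 0.115 ty -0.011 wz 0.153
tx 0.129 ty -0.011 wz 0.172
tx 0.144 ty -0.011 wz 0.191
```

View pics/w5.png

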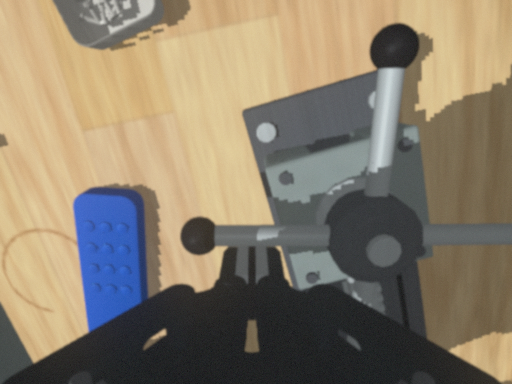

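The wrist view shows the closed fingers at (250,265) pushing the spoke whose ball is at (200,235). The blue look-alike at (110,260) is clear.

Call:
servo_tool(
  targets=[
    {"tx":0.014,"ty":0.002,"tz":0,"wx":0,"wy":0,"wz":0.019},
    {"tx":0.028,"ty":0,"tz":0,"wx":0,"wy":0,"wz":0.038},
    {"tx":0.043,"ty":-0.003,"tz":0,"wx":0,"wy":0,"wz":0.057},
    {"tx":0.057,"ty":-0.005,"tz":0,"wx":0,"wy":0,"wz":0.076},
    {"tx":0.064,"ty":-0.006,"tz":0,"wx":0,"wy":0,"wz":0.085},
  ],
)

```text
clock: 13.73
position: [0.4953, 0.2265, 0.058]
eef_rot: [-3.14, 0.001, 1.247]
force: [-7.8, -8.2, 4.2]
finger_gap: -0.002
finger_force: 5.3
```

Run:
```python
from h import *
st();plan(6,.12)
```

```text
t 13.73 z 0.0580 r 0.0587 ang 3.088 yaw 1.247 spoke@contact 2.818 offset n 0.0157 rad 0.0566 F [-7.8 -8.2  4.2] Tz 0.04 Tf 0.503 q [-0.45  0.92 -0.07  1.76  0.13  0.47 -0.93]
tx 0.007 ty 0.002 wz 0.013
tx 0.016 ty 0.000 wz 0.025
tx 0.026 ty -0.002 wz 0.038
tx 0.035 ty -0.004 wz 0.051
tx 0.045 ty -0.006 wz 0.064
tx 0.054 ty -0.008 wz 0.076
```

Call:
servo_tool(
  targets=[
    {"tx":0.01,"ty":0.002,"tz":0,"wx":0,"wy":0,"wz":0.013},
    {"tx":0.02,"ty":0.002,"tz":0,"wx":0,"wy":0,"wz":0.025},
    {"tx":0.03,"ty":0.001,"tz":0,"wx":0,"wy":0,"wz":0.038},
    {"tx":0.04,"ty":0,"tz":0,"wx":0,"wy":0,"wz":0.05},
    {"tx":0.048,"ty":-0.001,"tz":0,"wx":0,"wy":0,"wz":0.064},
    {"tx":0.048,"ty":-0.001,"tz":0,"wx":0,"wy":0,"wz":0.064},
  ],
)

```text
clock: 14.23
position: [0.4965, 0.2323, 0.0579]
eef_rot: [-3.139, 0.002, 1.147]
force: [-9.6, -6.2, 4.3]
finger_gap: 0.002
finger_force: 4.8
```

Run:
```python
from h import *
st();plan(6,.12)
```

```text
t 14.23 z 0.0579 r 0.0582 ang 2.987 yaw 1.147 spoke@contact 2.718 offset n 0.0155 rad 0.0561 F [-9.6 -6.2  4.3] Tz 0.05 Tf 0.445 q [-0.47  0.93 -0.05  1.74  0.09  0.48 -1.  ]
tx 0.005 ty -0.001 wz 0.013
tx 0.014 ty -0.004 wz 0.025
tx 0.024 ty -0.006 wz 0.038
tx 0.033 ty -0.008 wz 0.051
tx 0.043 ty -0.010 wz 0.064
tx 0.052 ty -0.011 wz 0.076
```

Call:
servo_tool(
  targets=[
    {"tx":0.01,"ty":-0.006,"tz":0,"wx":0,"wy":0,"wz":0.013},
    {"tx":0.02,"ty":-0.01,"tz":0,"wx":0,"wy":0,"wz":0.025},
    {"tx":0.03,"ty":-0.014,"tz":0,"wx":0,"wy":0,"wz":0.038},
    {"tx":0.04,"ty":-0.018,"tz":0,"wx":0,"wy":0,"wz":0.05},
    {"tx":0.05,"ty":-0.02,"tz":0,"wx":0,"wy":0,"wz":0.064},
  ],
)

```text
clock: 14.65
position: [0.4976, 0.2381, 0.0579]
eef_rot: [-3.141, 0.001, 1.046]
force: [-4.1, -9.3, 1.5]
finger_gap: -0.002
finger_force: 5.2
```

```bash
cat >> h.py <<'E'
def st2():
    s=robot.state();p=s['position'][:2]-H;F=s['force'];th=s['eef_rot'][2]+np.pi/2
    e=np.array([np.cos(th),np.sin(th)]);n=np.array([-e[1],e[0]]);Fn=F[:2]@n;Fe=F[:2]@e
    print('turned %.3f (corr %.3f) off %.4f rad %.4f Fn %.1f Fe %.1f T %.3f Tf+Tz %.3f t %.2f'%(5.903-th%(2*np.pi),5.903-th%(2*np.pi)-(p@n-.016)/.056,p@n,p@e,Fn,Fe,Fn*(p@e)-.005*Fe,p[0]*F[1]-p[1]*F[0]+s['ft_torque'][2],s['clock']))
E
python3 - <<'E'
from h import *
st2();plan(6,.12)
E
```

```text
turned 3.286 (corr 3.296) off 0.0154 rad 0.0562 Fn 10.1 Fe -1.1 T 0.575 Tf+Tz 0.489 t 14.65
tx 0.005 ty -0.001 wz 0.013
tx 0.014 ty -0.003 wz 0.025
tx 0.023 ty -0.005 wz 0.038
tx 0.033 ty -0.007 wz 0.051
tx 0.043 ty -0.009 wz 0.064
tx 0.052 ty -0.011 wz 0.076
```

Call:
servo_tool(
  targets=[
    {"tx":0.01,"ty":-0.002,"tz":0,"wx":0,"wy":0,"wz":0.013},
    {"tx":0.02,"ty":-0.005,"tz":0,"wx":0,"wy":0,"wz":0.025},
    {"tx":0.03,"ty":-0.008,"tz":0,"wx":0,"wy":0,"wz":0.038},
    {"tx":0.04,"ty":-0.01,"tz":0,"wx":0,"wy":0,"wz":0.05},
  ],
)

```text
clock: 14.98
position: [0.4991, 0.2428, 0.0579]
eef_rot: [-3.141, 0.001, 0.968]
force: [-3.6, -10.9, 1.2]
finger_gap: -0.001
finger_force: 5.2
```

Run:
```python
from h import *
st2()
```

```text
turned 3.365 (corr 3.381) off 0.0151 rad 0.0563 Fn 11.0 Fe -3.3 T 0.638 Tf+Tz 0.586 t 14.98
```

Call:
servo_tool(
  targets=[
    {"tx":0.01,"ty":0,"tz":0,"wx":0,"wy":0,"wz":0.013},
    {"tx":0.02,"ty":-0.002,"tz":0,"wx":0,"wy":0,"wz":0.025},
  ],
)

```text
clock: 15.15
position: [0.5, 0.245, 0.0579]
eef_rot: [-3.141, 0.002, 0.928]
force: [-4.8, -9.4, 1.8]
finger_gap: 0.002
finger_force: 5.3
```

Run:
```python
from h import *
st2()
```

```text
turned 3.404 (corr 3.422) off 0.0150 rad 0.0562 Fn 10.4 Fe -1.8 T 0.592 Tf+Tz 0.584 t 15.15
```

Call:
servo_tool(
  targets=[
    {"tx":0.01,"ty":0,"tz":0,"wx":0,"wy":0,"wz":0.013},
    {"tx":0.02,"ty":-0.002,"tz":0,"wx":0,"wy":0,"wz":0.025},
    {"tx":0.03,"ty":-0.003,"tz":0,"wx":0,"wy":0,"wz":0.038},
  ],
)

```text
clock: 15.4
position: [0.5016, 0.2483, 0.0579]
eef_rot: [-3.14, 0.002, 0.869]
force: [-7.3, -8.3, 3.0]
finger_gap: -0.002
finger_force: 5.4
```

Run:
```python
from h import *
st2()
```

```text
turned 3.463 (corr 3.486) off 0.0147 rad 0.0562 Fn 11.0 Fe 0.2 T 0.619 Tf+Tz 0.570 t 15.40
```

Call:
servo_tool(
  targets=[
    {"tx":0.01,"ty":-0.002,"tz":0,"wx":0,"wy":0,"wz":0.013},
    {"tx":0.02,"ty":-0.004,"tz":0,"wx":0,"wy":0,"wz":0.025},
    {"tx":0.03,"ty":-0.006,"tz":0,"wx":0,"wy":0,"wz":0.038},
  ],
)

```text
clock: 15.65
position: [0.5032, 0.2515, 0.0578]
eef_rot: [-3.14, 0.002, 0.809]
force: [-7.9, -9.5, 4.3]
finger_gap: 0.002
finger_force: 6.1
```

Run:
```python
from h import *
st2()
```

```text
turned 3.523 (corr 3.548) off 0.0146 rad 0.0562 Fn 12.3 Fe -0.9 T 0.695 Tf+Tz 0.680 t 15.65
```

Call:
servo_tool(
  targets=[
    {"tx":0.01,"ty":-0.002,"tz":0,"wx":0,"wy":0,"wz":0.013},
    {"tx":0.02,"ty":-0.004,"tz":0,"wx":0,"wy":0,"wz":0.025},
  ],
)

```text
clock: 15.82
position: [0.5043, 0.2534, 0.0578]
eef_rot: [-3.14, 0.003, 0.77]
force: [-8.0, -11.5, 5.6]
finger_gap: -0.001
finger_force: 7.0
```

Run:
```python
from h import *
st2()
```

```text
turned 3.562 (corr 3.586) off 0.0147 rad 0.0562 Fn 13.8 Fe -2.7 T 0.787 Tf+Tz 0.788 t 15.82
```

Call:
servo_tool(
  targets=[
    {"tx":0.01,"ty":-0.001,"tz":0,"wx":0,"wy":0,"wz":0.013},
    {"tx":0.018,"ty":-0.002,"tz":0,"wx":0,"wy":0,"wz":0.022},
  ],
)

```text
clock: 15.98
position: [0.5055, 0.255, 0.0578]
eef_rot: [-3.14, 0.003, 0.735]
force: [-10.2, -11.4, 6.2]
finger_gap: 0.001
finger_force: 7.7
```

Run:
```python
from h import *
st2()
```

```text
turned 3.597 (corr 3.620) off 0.0147 rad 0.0561 Fn 15.2 Fe -1.5 T 0.862 Tf+Tz 0.840 t 15.98
```

Call:
servo_tool(
  targets=[
    {"tx":-0.04,"ty":0,"tz":0,"wx":0,"wy":0,"wz":0},
    {"tx":-0.12,"ty":0,"tz":0,"wx":0,"wy":0,"wz":0},
    {"tx":-0.15,"ty":0,"tz":0,"wx":0,"wy":0,"wz":0},
    {"tx":-0.15,"ty":0,"tz":-0.15,"wx":0,"wy":0,"wz":0},
    {"tx":-0.15,"ty":0,"tz":-0.4,"wx":0,"wy":0,"wz":0},
    {"tx":-0.15,"ty":0,"tz":-0.7,"wx":0,"wy":0,"wz":0},
    {"tx":-0.15,"ty":0,"tz":-0.95,"wx":0,"wy":0,"wz":0},
    {"tx":-0.15,"ty":0,"tz":-0.95,"wx":0,"wy":0,"wz":0},
    {"tx":-0.15,"ty":0,"tz":-0.95,"wx":0,"wy":0,"wz":0},
  ],
)

```text
clock: 16.73
position: [0.4942, 0.2445, 0.173]
eef_rot: [3.142, -0.004, 0.738]
force: [-0.5, 0.6, -0.4]
finger_gap: 0.001
finger_force: 0.0
```

Run:
```python
from h import *
a,c=snap('scene','pics/s2.png');b,c=snap('wrist','pics/w6.png')
f=lambda i:cv2.resize(i,(400,300),interpolation=cv2.INTER_AREA)
x=cv2.resize(a[170:270,170:350,::-1],(800,444),interpolation=cv2.INTER_CUBIC)
cv2.imwrite('pics/s2c.png',x)
```

```text
(no output)
```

View pics/s2c.png

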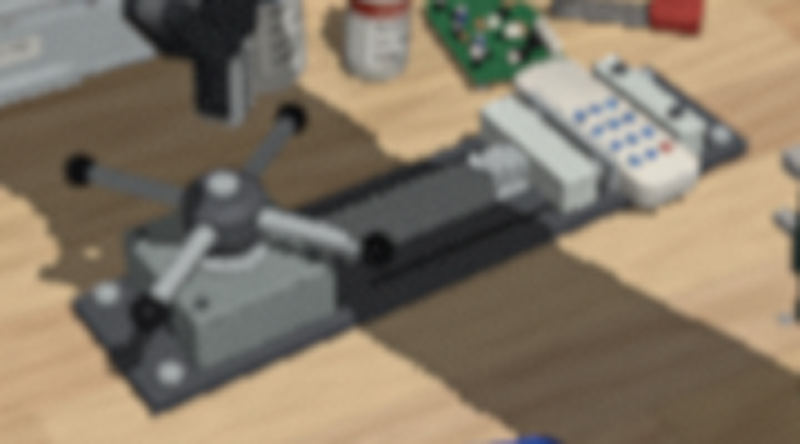

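The crop shows the remote flat, keys up at (615,130), held between the sliding jaw at (540,150) and the fixed jaw at (650,100). The tool is clear of the spokes, so I'm handing in.

```bash
python3 -c "
from workcell import robot
print(robot.finish_job())"
```

```text
the job is handed in; nothing more can be done
None
```

The keypad remote is clamped flat, keys up, between the jaws at about 14–15 N (estimated from the push force on the capstan). I closed the clamp by pushing a single spoke all the way round rather than several in turn. The job was handed in at about 17 s with the arm clear, and no verdict came back.

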